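# Clear the tea-light case, fill it and shut it

## Robot

A 6-joint arm with a two-finger parallel gripper is mounted at the origin on a cart in front of the work surface, level with it; the furniture and walls round the work are solid. World frame = base frame: x ahead of the robot, y to its left, z up, the work surface at z = 0. Lengths are in mm, angles in rad, forces in N, time in s.
With the tool pointing down it reaches from about 275 to 750 mm from the base axis. Payload 10.2 kg.
Tool frame: the origin (TCP) lies where the fingers leave the gripper's body, on its centre line; the fingertips stand 73 mm ahead of it and the grasp point (between the pads) lies 54 mm ahead of it; z points along the fingers, y is the line along which they close (so a half turn about z gives the same grasp; the last joint's range is limited). The gripper opens to 85 mm and grips with 20 to 120 N. Pads are 22 mm wide; open, the fingers measure 114 mm over their backs; the gripper's body (76 mm by 85 mm) begins 54 mm behind the grasp point. The pads swing forward as they close: fully open they stand 13 mm farther back than shut.
Start: joints at [1.026, 0.313, 1.498, -0, 1.331, -0.223], TCP at [166.057, 498.053, 303.894] pointing down, gripper open.
Joint ranges: [-2.94, 2.94], [-0.97, 2.17], [0.19, 2.56], [-1.23, 4.37], [0.02, 3.11], [-2.88, 2.88]. Speed limits (rad/s): [2.39, 2.39, 3.01, 3.14, 3.14, 3.14].

## Interface

Orientations are given as a unit quaternion [w, x, y, z].
In Python, from rig import ctrl gives the robot as it stands.
- The arm moves only by the shell command python3 -m creep 'ROWS' [OPENING] [FORCE]. ROWS is JSON, a list that holds one entry, the list of rows, each a list of 6 numbers: the shift along the world's x, y, z in units of 25 mm (1.0 is 25 mm), then the turn, a rotation vector about the world's x, y, z in units of 5 degrees (1.0 is 5 degrees). In form: [[[x, y, z, ax, ay, az], ...]]. A call has 1 to 20 rows; each row is the pose to reach, as a shift and turn from the pose commanded when the call began; what a row does not reach only later rows make up. A row lasts 1/12 s, in which the tool goes at most 41.7 mm and 7.16 degrees, less where a joint would pass 70% of its speed; a pose out of reach is approached as far as the arm can. A call with a gripper value outside its range is refused whole. OPENING is the finger opening in mm, from 0 to 85.4, set as the call begins (- or left out, the last holds). The fingers move at their own pace and stop on an object; FORCE is the grip in N (left out, the last holds). Time passes only in rows, so rows that repeat a pose let the fingers close. It gives the time, the measured TCP pose, the force, the opening and the grip force at its end, in the units of the state.
- ctrl.sense(): the state, without advancing time (a new reading comes with each control period).
- ctrl.capture(name): name is "scene" or "side" or "wrist"; returns a dict with "image" (420x560x3 uint8, red, green, blue), "fx", "fy", "cx", "cy" (pixels), "R" (3x3) and "t" (3): a world point X has camera coordinates R X + t. Camera axes: x right, y down, z forward; pixel columns grow to the right and rows downward; lengths in mm; the calibration is good to about 2 mm. A picture is of the moment at which its call begins. There is no depth.
- ctrl.finish_job(): hands the job in; it is judged then, once.
The state is a dict: "time_s": time; "joints": joint angles; "dq": joint speeds; "tau": joint torques, N m; "eef_pos": TCP position; "ee_rot": TCP orientation; "force": force on the tool from outside, world axes, zero at the start; "wrist_torque": the same for the moment, N m; "grip_width": opening from 0.0 (shut) to 1.0 (fully open); "grip_force": force on a finger pad.
Only numpy, scipy, OpenCV 4.12 (cv2) and the standard library are available. Lean on these libraries where they do the work, as an engineer would, in place of code of your own. Each camera call takes 0.05 s, during which the arm holds its last target. There are 200 camera calls.

## Task

Put the tea lights away in their sliding-lid case. First, with the lid still shut, move whatever stands on the lid or in its way (food tin, garlic, jam jar) onto the chopping board; then slide the lid fully open, press every loose tea light, wick up, down flush into a recess of its own, and slide the lid fully shut over them. Leave the pepper mill, mug and spice jar behind the work where they are.

Things in the scene. Friction and masses are not known exactly. Their poses are not given: they have to be found in the camera images.
- case: Fixed wooden tea-light case, 126 mm (x) by 165 mm (y = -80 to +85), 33 high. Origin under its middle, on the worktop; z up. Insert plate, top 20 mm up, with four round recesses. Rails, 33 high, along y at x = +-50 to +-63 (lips over the lid's edges); end wall, 33 high, at y = +76 to +85; the -y end is open: the lid slides out there.
- lid (a joint): Sliding lid, m: 0 shut, 0.140 fully open (moved along the case's -y, insert plate bare). Panel 106 x 140 x 6 mm, underside 2 mm above the insert plate, top 28 mm above the worktop; spans case y = -68 to +72 shut, -208 to -68 open. A tea light not down flush blocks it. About 1.5 N friction; stays where left; cannot be lifted.
- lid_pull (a point): Centre of the top of the lid's pull: a wooden bar 40 mm long (case's x), 12 mm thick (case's y), standing 18 mm above the lid, its top 46 mm above the worktop; 54 mm on the -y side of the case's origin when shut. It moves with the lid; axes parallel to the case's.
- board: Wooden chopping board, fixed, lying flat, 210 mm (its x) by 300 mm (its y), 21 mm thick. Origin: centre of its underside, on the worktop; z up. Wall cabinets hang beyond x = 0.69 m, from 0.35 m above the worktop: the part of the board nearer the robot is easier.
- recess_1 (a point): Centre of the floor of a round recess in the case, 42 mm across, 15 mm deep, mouth bevelled 1.5 mm; the floor is 5 mm above the worktop; at x = -25, y = -21 mm in the case's frame.
- recess_2 (a point): Centre of the floor of a round recess in the case, 42 mm across, 15 mm deep, mouth bevelled 1.5 mm; the floor is 5 mm above the worktop; at x = +25, y = -21 mm in the case's frame.
- recess_3 (a point): Centre of the floor of a round recess in the case, 42 mm across, 15 mm deep, mouth bevelled 1.5 mm; the floor is 5 mm above the worktop; at x = -25, y = +29 mm in the case's frame.
- recess_4 (a point): Centre of the floor of a round recess in the case, 42 mm across, 15 mm deep, mouth bevelled 1.5 mm; the floor is 5 mm above the worktop; at x = +25, y = +29 mm in the case's frame.
- tin: Food tin, upright cylinder 57 mm across, 72 mm high, about 0.18 kg. Origin: centre of its underside. If present, it stands on the shut lid of the case. May be absent.
- garlic: Garlic bulb, 60 x 57 mm, 58 mm high, about 0.04 kg, standing on its flat root end; widest at about 25 mm up. Origin: centre of its underside. If present, it stands on the worktop where the lid slides out. May be absent.
- jam_jar: Jam jar with red lid, upright, 64 mm across, 90 mm high, about 0.26 kg. Origin: centre of its underside. If present, it stands on the worktop where the lid slides out. May be absent.
- light_1: Tea light: flat round candle in a cup, 38 mm across, 15 mm high, 15 g, wick side up, firm enough to be pressed on its top; all are alike. Origin: centre of its underside, z up. It starts on the worktop to the right of the case. May be absent.
- light_2: Tea light: flat round candle in a cup, 38 mm across, 15 mm high, 15 g, wick side up, firm enough to be pressed on its top; all are alike. Origin: centre of its underside, z up. It starts on the worktop to the right of the case. May be absent.
- light_3: Tea light: flat round candle in a cup, 38 mm across, 15 mm high, 15 g, wick side up, firm enough to be pressed on its top; all are alike. Origin: centre of its underside, z up. It starts on the worktop to the right of the case. May be absent.
- light_4: Tea light: flat round candle in a cup, 38 mm across, 15 mm high, 15 g, wick side up, firm enough to be pressed on its top; all are alike. Origin: centre of its underside, z up. It starts on the worktop to the right of the case. May be absent.
- pepper_mill: Bystander: wooden pepper mill, 58 mm across, 170 mm high, behind the case. Origin: centre of its underside.
- mug: Bystander: two-tone mug, 86 mm across without its handle, 88 mm high, behind the work. Origin: centre of its underside.
- spice_jar: Bystander: spice jar with red cap, 45 mm across, 106 mm high, behind the case. Origin: centre of its underside.
Not all that is in view belongs to the job. What is shaped like the tin but green or pink is not meant.

How it is judged:
By the outcome, as a careful person would: the job done as asked, in the order asked, and still so for the second after the job is handed in, with the robot touching nothing.
Of tin, garlic, jam_jar only 2 to 3 are there at a start; the rules pass over those that are not, and their reading is None.
Of light_1, light_2, light_3, light_4 only 2 to 4 are there at a start; the rules pass over those that are not, and their reading is None.
At some moment in a run one of light_1, light_2, light_3, light_4 may be knocked a few centimetres aside while the robot is not near it.
Once in a run the grip may slacken for a moment while it holds something.
It also fails if it takes over 210 s, if anything falls off the work surface, if the arm or the gripper's body presses on something with over 40 N, if the wrist force passes 120 N, or if a joint passes its speed limit or range.

## Working session

There is one attempt and no reset: what is moved stays moved. The work goes in short steps, Python scripts to look and compute and a shell command to move; the robot and the scene stay as the last step left them, time stands still between calls to the robot, and variables do not carry over. Pictures are saved under pics/ and viewed, at most 14 in all, crops included, and the job is handed in when it is done.

```bash
ls; mkdir -p pics; python3 - <<'E'
from rig import ctrl
import cv2, numpy as np
s=ctrl.sense(); print(s)
for n in ["scene","side"]:
    c=ctrl.capture(n); print(n,c['fx'],c['fy'],c['cx'],c['cy'],np.round(c['R'],3).tolist(),np.round(c['t'],1))
    cv2.imwrite(f"pics/{n}0.png",cv2.resize(c['image'][:,:,::-1],(800,600),interpolation=cv2.INTER_CUBIC))
E
```

```text
pics
{'time_s': 0.0, 'joints': array([ 1.02561164e+00,  3.13433150e-01,  1.49844437e+00,  1.24278920e-05,
        1.33102911e+00, -2.23413553e-01]), 'dq': array([-0.00066542,  0.00070965, -0.00030035,  0.00031145, -0.00097559,
       -0.00029402]), 'tau': array([-4.18557511e-04, -4.12266076e+01, -2.59747821e+01, -1.87056344e-04,
        4.12703172e-03,  1.18994086e-05]), 'eef_pos': array([165.95346732, 497.89740968, 303.34090361]), 'ee_rot': array([-2.51905572e-04,  1.60193825e-01,  9.87085359e-01, -6.06804424e-04]), 'force': array([-0.23888009,  0.25981919, -0.35301356]), 'wrist_torque': array([-0.05209901,  0.01156255, -0.04293533]), 'grip_force': 0.0, 'grip_width': 0.9974970986671234}
scene 391.4316177916856 391.4316177916856 278.34739253992717 205.90939167787857 [[0.563, -0.826, -0.01], [-0.573, -0.382, -0.725], [0.596, 0.414, -0.688]] [-326.4  364.6  894.1]
side 520.2202565033575 520.2202565033575 273.6950203867218 200.5772900273914 [[-0.984, -0.179, -0.009], [-0.105, 0.615, -0.782], [0.145, -0.768, -0.623]] [ 547.4  113.7 1667.4]
```

View pics/scene0.png

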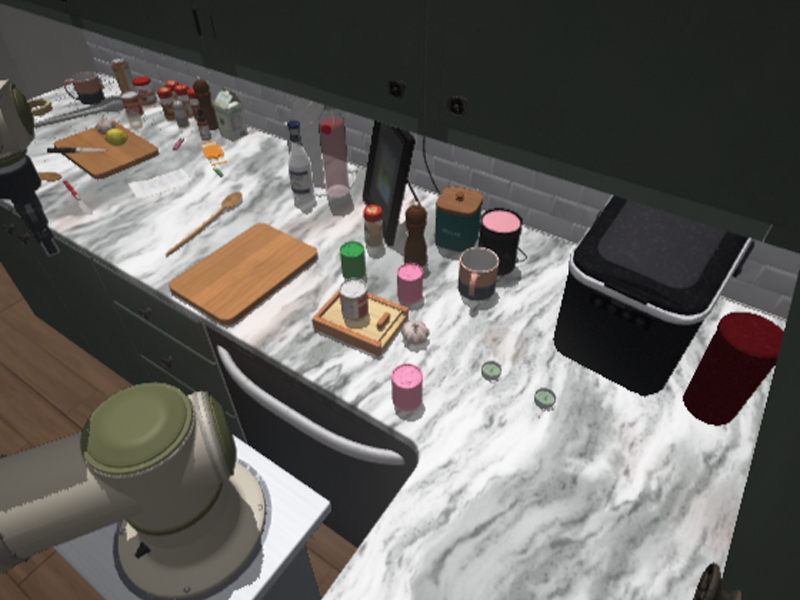

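View pics/side0.png

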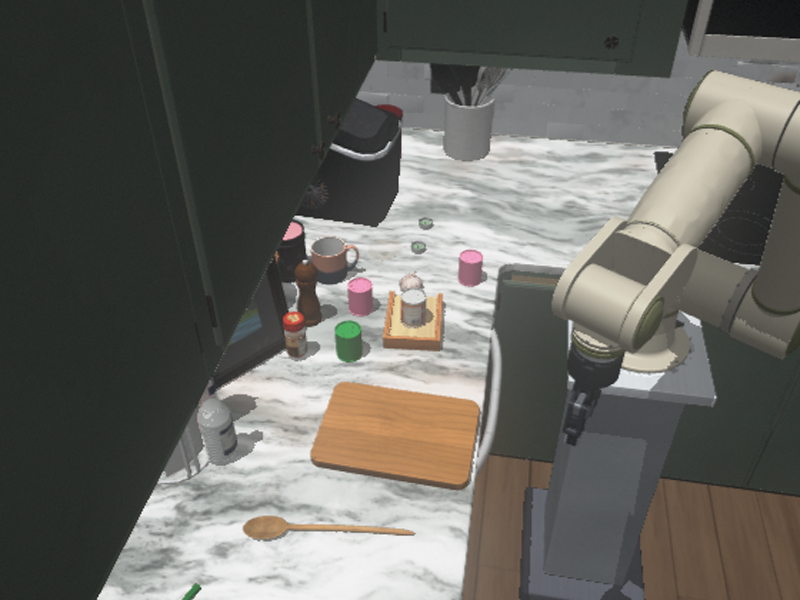

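Scene picture at 800x600. Candidates for the tin are:
- grey tin on the case at (354,298), which is the one I choose
- green at (352,258), pink at (409,282) and pink at (407,386), all excluded by colour

The garlic is at (415,331); another bulb lies on the far board at (105,125). The board is at (245,270), not the far one at (105,148). Tea lights are at (491,370) and (544,398). I see no jam jar.

```bash
cat > h.py <<'E'
from rig import ctrl
import cv2, numpy as np
from scipy.spatial.transform import Rotation as Ro
def cap(n): return ctrl.capture(n)
def ray(c,u,v):
    R=np.array(c['R']);t=np.array(c['t']).ravel()
    d=R.T@np.array([(u-c['cx'])/c['fx'],(v-c['cy'])/c['fy'],1]); return -R.T@t,d/np.linalg.norm(d)
def plane(c,u,v,z):
    o,d=ray(c,u,v); return o+d*(z-o[2])/d[2]
def tri(a,pa,b,pb):
    o,d=ray(a,*pa);p,e=ray(b,*pb)
    s=np.linalg.lstsq(np.c_[d,-e],p-o,rcond=None)[0]
    A=o+s[0]*d;B=p+s[1]*e; return (A+B)/2,np.linalg.norm(A-B)
def proj(c,X):
    q=np.array(c['R'])@np.array(X,float)+np.array(c['t']).ravel(); return np.array([c['fx']*q[0]/q[2]+c['cx'],c['fy']*q[1]/q[2]+c['cy']])
def save(name,im,box=None,w=800):
    if box: x0,y0,x1,y1=box; im=im[y0:y1,x0:x1]
    f=min(w/im.shape[1],600/im.shape[0]); cv2.imwrite(f'pics/{name}.png',cv2.resize(im[:,:,::-1],None,fx=f,fy=f,interpolation=cv2.INTER_CUBIC)); print(name,'scale',f)
def st():
    s=ctrl.sense(); print('t',round(s['time_s'],2),'tcp',np.round(s['eef_pos'],1),'R cols y',np.round(Ro.from_quat(np.roll(s['ee_rot'],-1)).as_matrix()[:,1],3),'z',np.round(Ro.from_quat(np.roll(s['ee_rot'],-1)).as_matrix()[:,2],3),'F',np.round(s['force'],1),'g',round(s['grip_width'],3),round(s['grip_force'],1),'q',np.round(s['joints'],2)); return s
E
python3 - <<'E'
from h import *
a=cap('scene');b=cap('side');k=.7
for n,pa,pb,z in [('tin top',(355,284),(414,297),None),('garlic',(415,331),(410,285),25),('L1',(491,369),(418,246),15),('L2',(544,397),(426,222),15),('pinkR top',(407,373),(471,254),72),('pinkC top',(410,269),(360,284),72),('green',(353,246),(348,326),72)]:
    p,e=tri(a,np.array(pa)*k,b,np.array(pb)*k); print(n,p.round(),round(e,1), z and plane(a,*(np.array(pa)*k),z).round(), z and plane(b,*(np.array(pb)*k),z).round())
for n,p in dict(caseL=(316,317),caseN=(377,350),caseF=(348,287),caseR=(409,312)).items(): print(n,plane(a,p[0]*k,p[1]*k,33).round())
for n,p in dict(bl=(172,288),bn=(228,319),br=(316,256),bf=(262,224)).items(): print(n,plane(a,p[0]*k,p[1]*k,21).round())
save('close',a['image'],(210,180,420,300))
E
```

```text
tin top [500.  57. 100.] 15.0 None None
garlic [526. -78.  21.] 5.3 [526. -80.  25.] [523. -70.  25.]
L1 [ 532. -253.   12.] 3.3 [ 531. -254.   15.] [ 530. -246.   15.]
L2 [ 527. -367.   12.] 3.0 [ 527. -367.   15.] [ 525. -361.   15.]
pinkR top [ 388. -150.   77.] 3.5 [ 394. -148.   72.] [ 387. -156.   72.]
pinkC top [630.   4.  75.] 7.3 [638.   6.  72.] [628.   4.  72.]
green [623. 154.  78.] 5.6 [633. 160.  72.] [622. 150.  72.]
caseL [437. 111.  33.]
caseN [434. -50.  33.]
caseF [548. 112.  33.]
caseR [558. -44.  33.]
bl [334. 450.  21.]
bn [336. 272.  21.]
br [602. 252.  21.]
bf [624. 452.  21.]
close scale 3.8095238095238093
```

View pics/close.png

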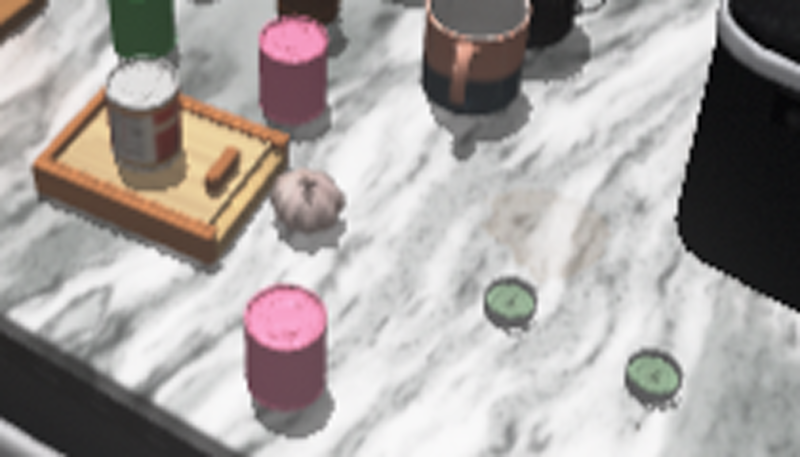

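The crop confirms the grey tin on the lid, with the pull at (225,172) in the crop. The garlic is at (308,203), and the two tea lights are at (510,302) and (653,377). Next I move over the case for a wrist view.

```bash
python3 -m creep '[[[13,-18.5,4,0,0,3.7],[13,-18.5,4,0,0,3.7],[13,-18.5,4,0,0,3.7],[13,-18.5,4,0,0,3.7],[13,-18.5,4,0,0,3.7],[13,-18.5,4,0,0,3.7],[13,-18.5,4,0,0,3.7],[13,-18.5,4,0,0,3.7],[13,-18.5,4,0,0,3.7],[13,-18.5,4,0,0,3.7],[13,-18.5,4,0,0,3.7],[13,-18.5,4,0,0,3.7],[13,-18.5,4,0,0,3.7],[13,-18.5,4,0,0,3.7],[13,-18.5,4,0,0,3.7],[13,-18.5,4,0,0,3.7],[13,-18.5,4,0,0,3.7],[13,-18.5,4,0,0,3.7],[13,-18.5,4,0,0,3.7],[13,-18.5,4,0,0,3.7]]]' 85; python3 - <<'E'
from h import *
st(); c=cap('wrist'); print(np.round(-np.array(c['R']).T@np.array(c['t']).ravel()),c['fx']); print(np.round(c['R'],2).tolist()); save('w1',c['image'])
E
```

```text
time_s: 1.87
eef_pos: [490.6, 36.4, 404.0]
ee_rot: [0.0, -0.001, 1.0, -0.0]
force: [-0.3, -0.4, 0.3]
grip_width: 0.999
grip_force: 0.0
t 1.87 tcp [490.6  36.4 404. ] R cols y [-0.003  1.    -0.   ] z [ 0. -0. -1.] F [-0.3 -0.4  0.3] g 0.999 0.0 q [-0.16  0.19  1.4  -0.    1.55 -1.74]
[421.  36. 475.] 294.4953152775875
[[-0.0, 1.0, -0.0], [0.96, 0.0, 0.27], [0.27, 0.0, -0.96]]
w1 scale 1.4285714285714286
```

View pics/w1.png

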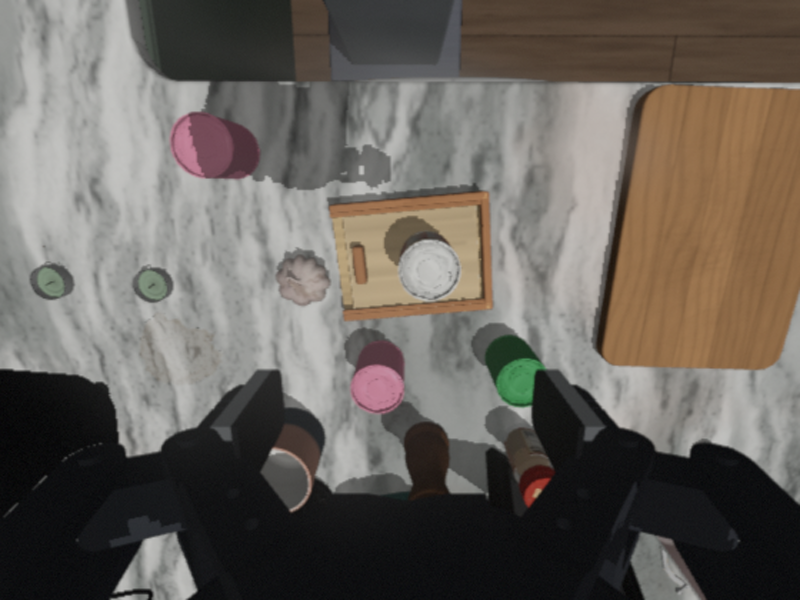

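The wrist picture (800x600) shows the case corners at about (331,205), (488,192), (493,305) and (345,319). The tin top is at (430,269), the pull at (361,263) and the garlic at (302,277). The lights are at (51,281) and (153,285), and the board's left edge is at x≈605-640.

```bash
python3 - <<'E'
from h import *
c=cap('wrist');k=.7;P=lambda u,v,z:plane(c,u*k,v*k,z).round(1)
cs=[P(331,205,33),P(488,192,33),P(493,305,33),P(345,319,33)]; print('corners',cs)
print('mean',np.mean(cs,0),'yaw',[np.degrees(np.arctan2(-(q-p)[0],(q-p)[1])).round(1) for p,q in ((cs[0],cs[1]),(cs[3],cs[2]))])
print('tin',P(430,269,100),'pull',P(360,263,46),'pull ends',P(357,245,46),P(363,283,46),'garlic',P(302,277,25))
for n,q in dict(L1=(153,285),L2=(51,281)).items(): print(n,P(*q,15))
for q in ((645,87),(602,362),(775,367)): print('board',P(*q,21))
# tint segment of lights
im=c['image'].astype(int); m=((im[:,:,1]-im[:,:,0]>12)&(im[:,:,1]-im[:,:,2]>5)&(np.arange(420)[:,None]<260)).astype(np.uint8)
n,l,s,ce=cv2.connectedComponentsWithStats(m)
for i in range(1,n):
    if 60<s[i,4]<3000: print('green',s[i],(ce[i]/k).round(),plane(c,*ce[i],15).round(1))
E
```

```text
corners [array([443. , -42.4,  33. ]), array([429.7, 117.8,  33. ]), array([549.3, 129.9,  33. ]), array([565.8, -32.7,  33. ])]
mean [496.95  43.15  33.  ] yaw [np.float64(4.7), np.float64(5.8)]
tin [496.   56.6 100. ] pull [500.7 -12.9  46. ] pull ends [482.1 -15.4  46. ] [521.9 -10.3  46. ] garlic [520.3 -79.1  25. ]
L1 [ 532.2 -249.7   15. ]
L2 [ 527.9 -363.3   15. ]
board [330.  268.3  21. ]
board [621.8 264.   21. ]
board [627.6 467.8  21. ]
green [ 26 187  19  21 261] [ 50. 282.] [ 528.7 -364.5   15. ]
green [ 97 189  19  20 276] [152. 284.] [ 531.5 -250.7   15. ]
green [340 234  43  26 800] [512. 355.] [616.3 159.4  15. ]
```

```bash
python3 -m creep '[[[0.2,0.8,-1,0,0,0],[0.2,0.8,-3,0,0,0],[0.2,0.8,-5,0,0,0],[0.2,0.8,-6.5,0,0,0],[0.2,0.8,-8,0,0,0],[0.2,0.8,-9.5,0,0,0],[0.2,0.8,-10.5,0,0,0],[0.2,0.8,-11.1,0,0,0],[0.2,0.8,-11.1,0,0,0],[0.2,0.8,-11.1,0,0,0]]]' 85; python3 -m creep '[[[0,0,0,0,0,0],[0,0,0,0,0,0],[0,0,0,0,0,0],[0,0,0,0,0,0],[0,0,0,0,0,0],[0,0,0,0,0,0],[0,0,0,0,0,0],[0,0,0,0,0,0],[0,0,0,0,0,0],[0,0,0,0,0,0]]]' 0 60;  python3 -m creep '[[[0,0,0.3,0,0,0],[0,0,1,0,0,0],[0,0,2,0,0,0],[0,0,3,0,0,0],[0,0,3,0,0,0]]]' 0 60
```

```text
time_s: 2.8
eef_pos: [496.1, 55.7, 126.6]
ee_rot: [-0.0, -0.001, 1.0, 0.0]
force: [-0.3, -0.7, 0.2]
grip_width: 0.999
grip_force: 0.0
time_s: 3.63
eef_pos: [496.7, 55.5, 128.1]
ee_rot: [0.001, -0.001, 1.0, -0.0]
force: [-1.0, 0.7, 7.2]
grip_width: 0.657
grip_force: 62.4
time_s: 4.05
eef_pos: [497.6, 55.5, 206.6]
ee_rot: [0.004, -0.001, 1.0, -0.001]
force: [0.8, -0.2, -0.3]
grip_width: 0.658
grip_force: 63.9
```

```bash
python3 -m creep '[[[-0.2,1,0,0,0,0],[-0.4,2.5,0,0,0,0],[-0.7,4,0,0,0,0],[-1,5.5,0,0,0,0],[-1.4,7,0,0,0,0],[-1.7,8.5,0,0,0,0],[-2,10,0,0,0,0],[-2.4,11.5,0,0,0,0],[-2.6,12.7,0,0,0,0],[-2.7,13.4,0,0,0,0],[-2.7,13.4,0,0,0,0],[-2.7,13.4,-0.5,0,0,0],[-2.7,13.4,-1.5,0,0,0],[-2.7,13.4,-2.5,0,0,0],[-2.7,13.4,-3,0,0,0],[-2.7,13.4,-3,0,0,0],[-2.7,13.4,-3,0,0,0]]]' 0 60; python3 - <<'E'
from h import *
st(); c=cap('side'); save('s2',c['image'],(200,180,420,345))
E
```

```text
time_s: 5.47
eef_pos: [428.7, 390.0, 126.5]
ee_rot: [-0.0, -0.0, 1.0, -0.0]
force: [0.5, -0.0, -0.5]
grip_width: 0.657
grip_force: 64.2
t 5.47 tcp [428.7 390.  126.5] R cols y [-0.001  1.    -0.   ] z [-0.001 -0.    -1.   ] F [ 0.5 -0.  -0.5] g 0.657 64.2 q [ 0.54  0.62  1.52 -0.    1.   -1.04]
s2 scale 3.6363636363636362
```

View pics/s2.png

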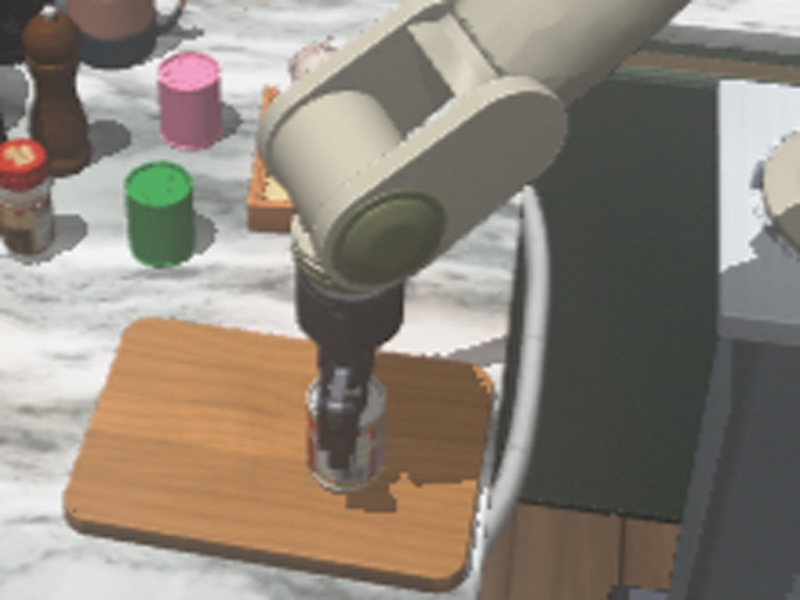

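The tin is held upright just above the board, at crop pixel (345,430). Next I set it down, release it and rise.

```bash
python3 -m creep '[[[0,0,-0.08,0,0,0],[0,0,-0.14,0,0,0],[0,0,-0.2,0,0,0],[0,0,-0.22,0,0,0],[0,0,-0.22,0,0,0],[0,0,-0.22,0,0,0]]]' 0 60; python3 -m creep '[[[0,0,0,0,0,0],[0,0,0,0,0,0],[0,0,0,0,0,0],[0,0,0,0,0,0],[0,0,0,0,0,0],[0,0,0,0,0,0],[0,0,0.5,0,0,0],[0,0,1.5,0,0,0],[0,0,3,0,0,0],[0,0,4.5,0,0,0],[0,0,4.5,0,0,0]]]' 85
```

```text
time_s: 6.02
eef_pos: [428.6, 390.6, 121.2]
ee_rot: [0.0, -0.001, 1.0, 0.0]
force: [-1.3, -0.2, 1.3]
grip_width: 0.662
grip_force: 64.3
time_s: 6.93
eef_pos: [430.2, 391.7, 240.8]
ee_rot: [0.005, -0.001, 1.0, 0.003]
force: [1.2, 0.3, 1.5]
grip_width: 0.999
grip_force: 0.0
```

```bash
python3 -m creep '[[[0.2,-1,0,0,0,-1.2],[0.4,-2.5,0,0,0,-2.5],[0.8,-4,0,0,0,-3.8],[1,-5.5,0,0,0,-5.1],[1.3,-7,0,0,0,-6.4],[1.6,-8.5,0,0,0,-7.7],[2,-10,0,0,0,-9],[2.3,-11.5,0,0,0,-10.3],[2.6,-13,0,0,0,-11.6],[2.9,-14.5,0,0,0,-13],[3.2,-16,0,0,0,-14.4],[3.4,-17.2,0,0,0,-15.8],[3.6,-18,0,0,0,-17],[3.6,-18.5,0,0,0,-18],[3.65,-18.85,0,0,0,-18],[3.65,-18.85,0,0,0,-18],[3.65,-18.85,-1,0,0,-18],[3.65,-18.85,-2,0,0,-18],[3.65,-18.85,-2,0,0,-18],[3.65,-18.85,-2,0,0,-18]]]' 85; python3 - <<'E'
from h import *
st(); c=cap('wrist'); save('w3',c['image'],w=560)
E
```

```text
time_s: 8.6
eef_pos: [519.6, -79.8, 183.2]
ee_rot: [-0.001, 0.706, 0.708, -0.0]
force: [0.1, 0.1, 1.0]
grip_width: 0.993
grip_force: 0.0
t 8.6 tcp [519.6 -79.8 183.2] R cols y [ 1.     0.004 -0.002] z [-0.002  0.001 -1.   ] F [0.1 0.1 1. ] g 0.993 0.0 q [-0.38  0.44  1.65  0.    1.05 -0.38]
w3 scale 1.0
```

View pics/w3.png

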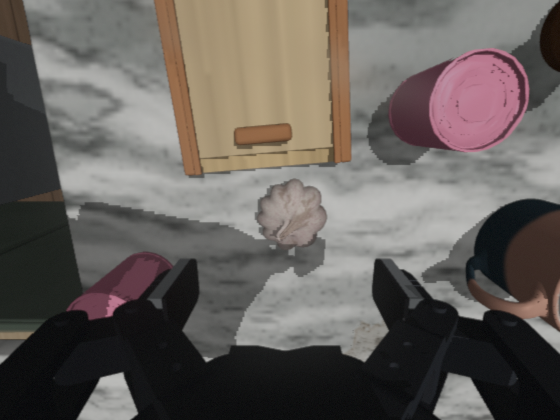

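```bash
python3 - <<'E'
from h import *
c=cap('wrist'); print(plane(c,291,214,28).round(1))
for n,q in dict(nl=(186,175),nr=(351,161)).items(): print(n,plane(c,*q,33).round(1))
print('pull',plane(c,235,134,46).round(1),plane(c,291,130,46).round(1))
E
python3 -m creep '[[[0,0,-1,0,0,0],[0,0,-2,0,0,0],[0,0,-3,0,0,0],[0,0,-3.8,0,0,0],[0,0,-4.15,0,0,0],[0,0,-4.15,0,0,0],[0,0,-4.15,0,0,0]]]' 85; python3 -m creep '[[[0,0,0,0,0,0],[0,0,0,0,0,0],[0,0,0,0,0,0],[0,0,0,0,0,0],[0,0,0,0,0,0],[0,0,0,0,0,0],[0,0,0,0,0,0],[0,0,0,0,0,0],[0,0,0,0,0,0]]]' 0 30;  python3 -m creep '[[[0,0,0.3,0,0,0],[0,0,1,0,0,0],[0,0,2.5,0,0,0],[0,0,4,0,0,0],[0,0,5,0,0,0],[0,0,5,0,0,0]]]' 0 30
```

```text
[524.3 -77.8  28. ]
nl [444.4 -45.8  33. ]
nr [568.8 -34.9  33. ]
pull [484.9 -15.4  46. ] [523.4 -12.6  46. ]
time_s: 9.28
eef_pos: [520.5, -80.8, 80.9]
ee_rot: [0.001, 0.707, 0.708, 0.0]
force: [-0.5, -0.0, -0.3]
grip_width: 0.997
grip_force: 0.0
time_s: 10.03
eef_pos: [520.5, -80.9, 81.4]
ee_rot: [0.001, 0.707, 0.708, 0.001]
force: [-1.6, 1.6, 10.4]
grip_width: 0.636
grip_force: 29.8
time_s: 10.53
eef_pos: [521.4, -81.2, 210.7]
ee_rot: [0.005, 0.707, 0.708, 0.002]
force: [0.4, -0.2, 0.3]
grip_width: 0.637
grip_force: 32.0
```

```bash
python3 -m creep '[[[-0.2,1,0,0,0,0],[-0.5,2.5,0,0,0,0],[-0.8,4,0,0,0,0],[-1.1,5.5,0,0,0,0],[-1.4,7,0,0,0,0],[-1.7,8.5,0,0,0,0],[-2,10,0,0,0,0],[-2.4,11.5,0,0,0,0],[-2.7,13,0,0,0,0],[-3,14.5,0,0,0,0],[-3.2,15.3,0,0,0,0],[-3.25,15.65,0,0,0,0],[-3.25,15.65,0,0,0,0],[-3.25,15.65,-1,0,0,0],[-3.25,15.65,-2,0,0,0],[-3.25,15.65,-3,0,0,0],[-3.25,15.65,-4,0,0,0],[-3.25,15.65,-4,0,0,0],[-3.25,15.65,-4,0,0,0]]]' 0 30; python3 -m creep '[[[0,0,-0.1,0,0,0],[0,0,-0.2,0,0,0],[0,0,-0.28,0,0,0],[0,0,-0.34,0,0,0],[0,0,-0.34,0,0,0],[0,0,-0.34,0,0,0]]]' 0 30
```

```text
time_s: 12.12
eef_pos: [438.8, 309.4, 104.5]
ee_rot: [-0.0, 0.707, 0.707, -0.001]
force: [-0.0, 0.0, 0.1]
grip_width: 0.641
grip_force: 33.7
time_s: 12.62
eef_pos: [439.1, 310.4, 98.8]
ee_rot: [0.001, 0.707, 0.708, 0.001]
force: [-6.8, -8.0, 21.9]
grip_width: 0.635
grip_force: 35.0
```

```bash
python3 -m creep '[[[0,0,0.12,0,0,0],[0,0,0.12,0,0,0]]]' 0 30; python3 -m creep '[[[0,0,0,0,0,0],[0,0,0,0,0,0],[0,0,0,0,0,0],[0,0,0,0,0,0],[0,0,0,0,0,0],[0,0,0,0,0,0],[0,0,0.5,0,0,0],[0,0,1.5,0,0,0],[0,0,3,0,0,0],[0,0,4.5,0,0,0],[0,0,5,0,0,0],[0,0,5,0,0,0]]]' 85;python3 - <<'E'
from h import *
st(); c=cap('wrist'); save('w4',c['image'],w=560)
E
```

```text
time_s: 12.78
eef_pos: [438.9, 310.7, 100.3]
ee_rot: [0.0, 0.707, 0.708, 0.001]
force: [0.5, -0.1, -0.4]
grip_width: 0.64
grip_force: 33.8
time_s: 13.78
eef_pos: [439.5, 311.0, 227.7]
ee_rot: [0.001, 0.707, 0.708, 0.003]
force: [0.0, 0.3, 0.5]
grip_width: 0.994
grip_force: 0.0
t 13.78 tcp [439.5 311.  227.7] R cols y [1.    0.001 0.006] z [ 0.006  0.003 -1.   ] F [0.  0.3 0.5] g 0.994 0.0 q [ 0.4   0.41  1.57 -0.    1.16  0.4 ]
w4 scale 1.0
```

View pics/w4.png

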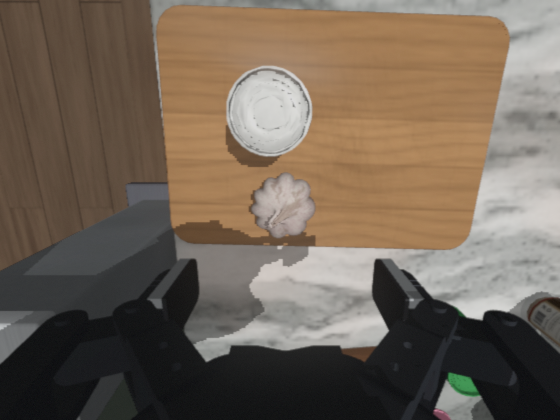

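Tin (270,112) and garlic (283,207) both stand on the board. Next is the lid's pull, estimated at (503,-14) with the case yawed 5°.

```bash
python3 -m creep '[[[0.1,-0.5,0,0,0,1.4],[0.3,-1.5,0,0,0,2.8],[0.5,-2.5,0,0,0,4.2],[0.7,-3.5,0,0,0,5.6],[0.9,-4.5,0,0,0,7],[1.1,-5.5,0,0,0,8.4],[1.3,-6.5,0,0,0,9.8],[1.5,-7.5,0,0,0,11.2],[1.7,-8.5,0,0,0,12.6],[1.9,-9.5,0,0,0,14],[2.1,-10.5,-0.5,0,0,15.4],[2.3,-11.5,-1,0,0,16.8],[2.45,-12.5,-1.5,0,0,18.2],[2.55,-13,-2,0,0,19],[2.55,-13,-2.2,0,0,19],[2.55,-13,-2.2,0,0,19],[2.55,-13,-2.2,0,0,19]]]' 45;python3 - <<'E'
from h import *
st(); c=cap('wrist'); save('w5',c['image'],w=700)
E
```

```text
time_s: 15.25
eef_pos: [501.9, -13.8, 168.5]
ee_rot: [-0.001, -0.043, 0.999, 0.0]
force: [0.9, 0.6, 0.2]
grip_width: 0.523
grip_force: 0.0
t 15.25 tcp [501.9 -13.8 168.5] R cols y [-0.087  0.996  0.001] z [-0.002  0.001 -1.   ] F [0.9 0.6 0.2] g 0.523 0.0 q [-0.26  0.42  1.73  0.    0.99 -1.92]
w5 scale 1.25
```

View pics/w5.png

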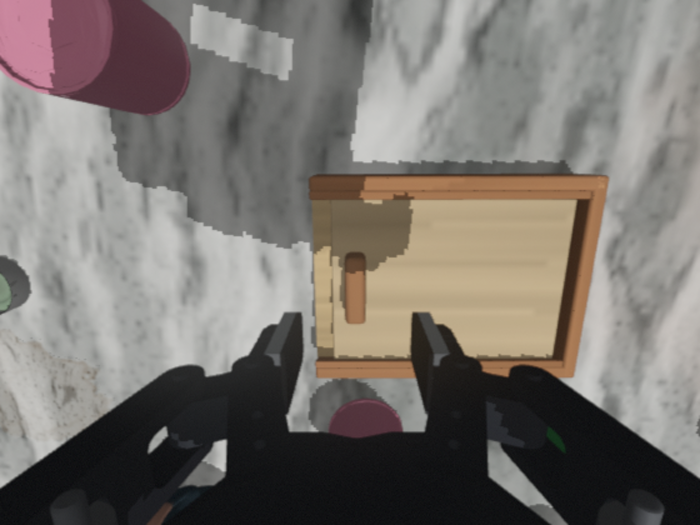

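The pull at (355,289) lies centred between the fingers and the case is square with the tool. Next I descend and grip.

```bash
python3 -m creep '[[[0,0,-1,0,0,0],[0,0,-1.8,0,0,0],[0,0,-2.3,0,0,0],[0,0,-2.4,0,0,0],[0,0,-2.4,0,0,0],[0,0,-2.4,0,0,0]]]' 45; python3 -m creep '[[[0,0,0,0,0,0],[0,0,0,0,0,0],[0,0,0,0,0,0],[0,0,0,0,0,0],[0,0,0,0,0,0],[0,0,0,0,0,0],[0,0,0,0,0,0],[0,0,0,0,0,0]]]' 0 30
```

```text
time_s: 15.8
eef_pos: [502.7, -14.1, 110.1]
ee_rot: [0.001, -0.044, 0.999, -0.0]
force: [-0.2, -0.5, 0.1]
grip_width: 0.524
grip_force: 0.0
time_s: 16.47
eef_pos: [502.6, -14.5, 109.9]
ee_rot: [0.001, -0.044, 0.999, -0.0]
force: [-1.6, 1.6, 6.7]
grip_width: 0.128
grip_force: 32.8
```

```bash
python3 -m creep '[[[0.03,-0.3,0,0,0,0],[0.07,-0.8,0,0,0,0],[0.12,-1.4,0,0,0,0],[0.18,-2,0,0,0,0],[0.23,-2.6,0,0,0,0],[0.28,-3.2,0,0,0,0],[0.33,-3.8,0,0,0,0],[0.38,-4.4,0,0,0,0],[0.43,-4.9,0,0,0,0],[0.47,-5.3,0,0,0,0],[0.49,-5.55,0,0,0,0],[0.5,-5.66,0,0,0,0],[0.5,-5.66,0,0,0,0],[0.5,-5.66,0,0,0,0]]]' 0 30
```

```text
time_s: 17.63
eef_pos: [515.1, -154.0, 109.8]
ee_rot: [0.0, -0.044, 0.999, 0.002]
force: [0.9, 14.8, 10.9]
grip_width: 0.126
grip_force: 33.4
```

```bash
python3 -m creep '[[[0,0,0,0,0,0],[0,0,0,0,0,0],[0,0,0,0,0,0],[0,0,0,0,0,0],[0,0,1,0,0,0],[-0.5,-0.3,2.5,0,0,0],[-1,-0.5,4,0,0,0],[-1.5,-1,5.5,0,0,0],[-2,-1,6.5,0,0,0],[-2,-1,6.5,0,0,0],[-2,-1,6.5,0,0,0]]]' 60;python3 - <<'E'
from h import *
st(); c=cap('wrist'); save('w6',c['image'],w=700)
im=c['image'].astype(int); m=((im[:,:,1]-im[:,:,0]>12)&(im[:,:,1]-im[:,:,2]>5)).astype(np.uint8)
n,l,s,ce=cv2.connectedComponentsWithStats(m)
for i in range(1,n):
    if 60<s[i,4]<5000: print('green',s[i],ce[i].round(),plane(c,*ce[i],15).round(1))
E
```

```text
time_s: 18.55
eef_pos: [464.7, -181.4, 272.6]
ee_rot: [0.001, -0.044, 0.999, -0.001]
force: [-0.2, -0.3, -1.4]
grip_width: 0.7
grip_force: 0.0
t 18.55 tcp [ 464.7 -181.4  272.6] R cols y [-0.087  0.996 -0.002] z [ 0.002 -0.002 -1.   ] F [-0.2 -0.3 -1.4] g 0.7 0.0 q [-0.61  0.28  1.62 -0.    1.23 -2.27]
w6 scale 1.25
green [114 217  26  26 492] [126. 230.] [ 527.7 -365.1   15. ]
green [209 228  28  25 523] [222. 240.] [ 530.2 -251.9   15. ]
green [ 504  307   56   70 2316] [536. 335.] [628.  164.1  15. ]
```

View pics/w6.png

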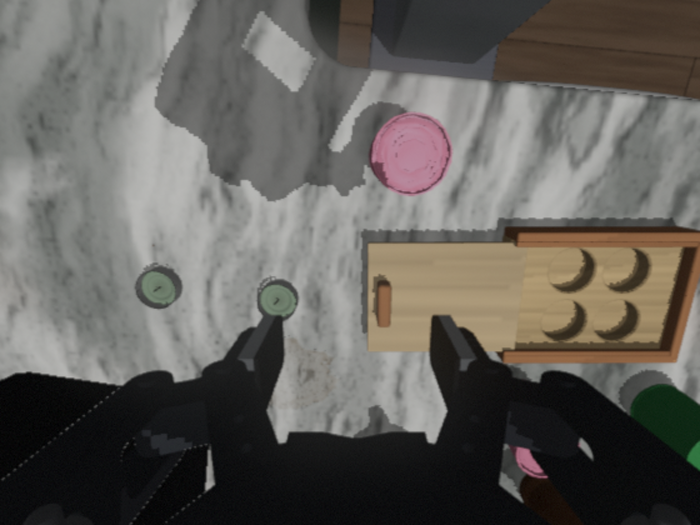

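The picture shows the lid fully open and four empty recesses at (571,270), (625,270), (563,320) and (614,320). The lights are at (158,288) and (277,299). Next I go to the nearer light.

```bash
python3 -m creep '[[[0.6,-0.6,-0.5,0,0,0],[1.3,-1.3,-1.2,0,0,0],[2,-2,-2,0,0,0],[2.65,-2.78,-3,0,0,0],[2.65,-2.78,-4,0,0,0],[2.65,-2.78,-4.8,0,0,0],[2.65,-2.78,-4.8,0,0,0],[2.65,-2.78,-4.8,0,0,0]]]' 60;python3 - <<'E'
from h import *
s=st(); c=cap('wrist'); save('w7',c['image'],w=700)
im=c['image'].astype(int); m=((im[:,:,1]-im[:,:,0]>12)&(im[:,:,1]-im[:,:,2]>5)).astype(np.uint8)
n,l,s,ce=cv2.connectedComponentsWithStats(m)
for i in range(1,n):
    if 200<s[i,4]<5000: print('green',s[i],ce[i].round(),plane(c,*ce[i],15).round(1))
E
```

```text
time_s: 19.27
eef_pos: [530.7, -249.9, 150.0]
ee_rot: [-0.002, -0.044, 0.999, 0.001]
force: [-0.1, -0.0, 0.5]
grip_width: 0.706
grip_force: 0.0
t 19.27 tcp [ 530.7 -249.9  150. ] R cols y [-0.089  0.996  0.003] z [-0.003  0.002 -1.   ] F [-0.1 -0.   0.5] g 0.706 0.0 q [-0.64  0.6   1.48 -0.    1.06 -2.3 ]
w7 scale 1.25
green [ 106  188   44   44 1431] [127. 210.] [ 527.6 -364.9   15. ]
green [ 259  205   46   43 1509] [281. 226.] [ 530.1 -252.8   15. ]
```

View pics/w7.png

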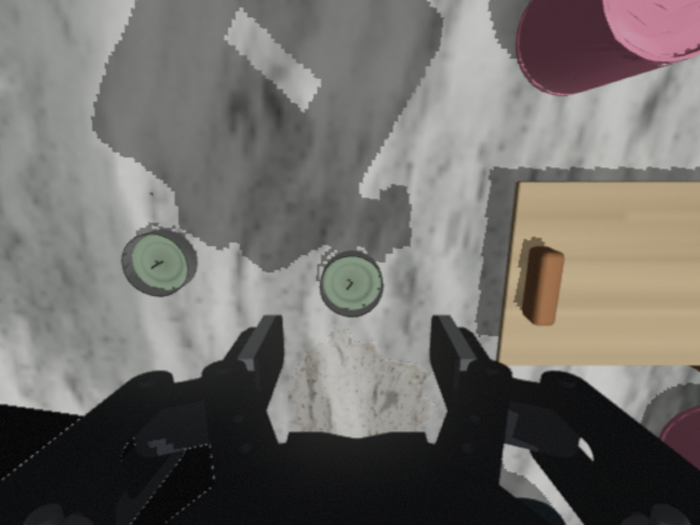

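```bash
python3 -m creep '[[[0,-0.08,-0.8,0,0,0],[0,-0.08,-1.6,0,0,0],[0,-0.08,-2.3,0,0,0],[0,-0.08,-2.75,0,0,0],[0,-0.08,-2.95,0,0,0],[0,-0.08,-2.95,0,0,0],[0,-0.08,-2.95,0,0,0]]]' 60; python3 -m creep '[[[0,0,0,0,0,0],[0,0,0,0,0,0],[0,0,0,0,0,0],[0,0,0,0,0,0],[0,0,0,0,0,0],[0,0,0,0,0,0],[0,0,0,0,0,0],[0,0,0,0,0,0],[0,0,0,0,0,0]]]' 0 25
```

```text
time_s: 19.9
eef_pos: [531.5, -252.7, 79.0]
ee_rot: [0.001, -0.044, 0.999, -0.001]
force: [0.6, -0.6, 0.0]
grip_width: 0.702
grip_force: 0.0
time_s: 20.65
eef_pos: [531.5, -252.8, 79.1]
ee_rot: [0.001, -0.044, 0.999, -0.001]
force: [-0.8, 0.9, 6.7]
grip_width: 0.416
grip_force: 24.9
```

```bash
python3 -m creep '[[[0,0,0.4,0,0,0],[0,0,1.2,0,0,0],[0,0,2.4,0,0,0],[0,0.5,3.4,0,0,0],[0,2,3.6,0,0,0],[-0.1,3.5,3.6,0,0,0],[-0.1,5,3.6,0,0,0],[-0.2,6.5,3.6,0,0,0],[-0.2,8,3.6,0,0,0],[-0.25,9.5,3.6,0,0,0],[-0.25,10.6,3.6,0,0,0],[-0.25,10.96,3.2,0,0,0],[-0.25,10.96,2.6,0,0,0],[-0.25,10.96,2,0,0,0],[-0.25,10.96,2,0,0,0],[-0.25,10.96,2,0,0,0]]]' 0 25;python3 - <<'E'
from h import *
s=st(); c=cap('wrist'); save('w8',c['image'],w=800)
im=c['image'].astype(int); m=((im[:,:,1]-im[:,:,0]>12)&(im[:,:,1]-im[:,:,2]>5)).astype(np.uint8)
n,l,ss,ce=cv2.connectedComponentsWithStats(m)
for i in range(1,n):
    if 200<ss[i,4]<9000: print('green',ss[i],ce[i].round(),plane(c,*ce[i],s['eef_pos'][2]-79+15).round(1))
for n,p in dict(r1=(475.4,16.9,20),r2=(525.2,21.3,20),r3=(471.1,66.7,20),r4=(520.9,71.1,20)).items(): print(n,(proj(c,p)/.7).round())
E
```

```text
time_s: 21.98
eef_pos: [524.7, 21.1, 127.8]
ee_rot: [-0.001, -0.044, 0.999, 0.0]
force: [0.6, -0.8, 0.9]
grip_width: 0.418
grip_force: 25.2
t 21.98 tcp [524.7  21.1 127.8] R cols y [-0.088  0.996  0.   ] z [-0.001  0.    -1.   ] F [ 0.6 -0.8  0.9] g 0.418 25.2 q [-0.18  0.52  1.7  -0.    0.92 -1.84]
w8 scale 1.4285714285714286
green [ 254  261   64   36 1516] [285. 279.] [528.6  21.1  63.8]
r1 [408. 233.]
r2 [408. 344.]
r3 [527. 234.]
r4 [518. 344.]
```

View pics/w8.png

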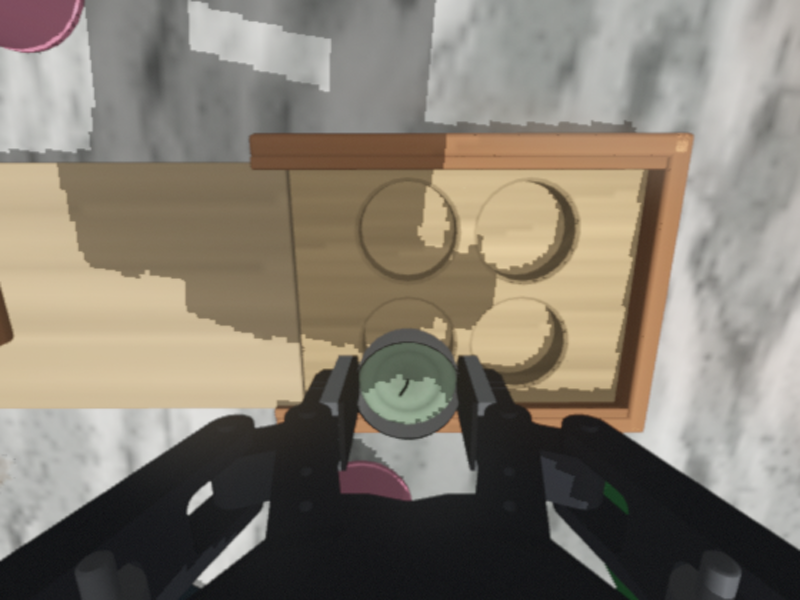

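```bash
python3 - <<'E'
from h import *
c=cap('wrist');k=.7
for z in (58,61,64): print(z,plane(c,408*k,384*k,z).round(1), 'px/diam', np.linalg.norm(plane(c,357*k,384*k,z)-plane(c,458*k,384*k,z)))
for q in ((408,230),(526,230),(518,341)): print(plane(c,q[0]*k,q[1]*k,20).round(1))
E
```

```text
58 [526.8  21.1  58. ] px/diam 37.37664478009783
61 [525.3  21.   61. ] px/diam 36.58402118662436
64 [523.7  20.9  64. ] px/diam 35.79139759315088
[474.6  16.5  20. ]
[470.2  66.2  20. ]
[520.1  70.9  20. ]
```

```bash
python3 -m creep '[[[0,0,-0.5,0,0,0],[0,0,-0.9,0,0,0],[0,0,-1.05,0,0,0],[0,0,-1.15,0,0,0],[0,0,-1.25,0,0,0],[0,0,-1.25,0,0,0],[0,0,-1.25,0,0,0]]]' 0 25
```

```text
time_s: 22.67
eef_pos: [524.9, 21.5, 96.9]
ee_rot: [0.0, -0.044, 0.999, -0.0]
force: [0.6, 0.2, -0.2]
grip_width: 0.418
grip_force: 25.2
```

```bash
python3 -m creep '[[[0,0,-0.06,0,0,0],[0,0,-0.12,0,0,0],[0,0,-0.12,0,0,0],[0,0,-0.12,0,0,0]]]' 0 25;python3 -m creep '[[[0,0,0,0,0,0],[0,0,0,0,0,0],[0,0,0,0,0,0],[0,0,0,0,0,0],[0,0,0,0,0,0],[0,0,0.4,0,0,0],[0,0,1.2,0,0,0],[0,0,1.6,0,0,0],[0,0,1.6,0,0,0],[0,0,1.6,0,0,0]]]' 50;python3 - <<'E'
from h import *
s=st(); c=cap('wrist'); save('w9',c['image'],(120,80,460,320),w=700)
E
```

```text
time_s: 23.0
eef_pos: [524.8, 21.6, 93.7]
ee_rot: [-0.0, -0.044, 0.999, -0.0]
force: [-0.4, -0.4, -0.7]
grip_width: 0.416
grip_force: 25.2
time_s: 23.83
eef_pos: [524.9, 21.6, 134.1]
ee_rot: [0.001, -0.044, 0.999, -0.0]
force: [-0.7, -0.6, -0.6]
grip_width: 0.592
grip_force: 0.0
t 23.83 tcp [524.9  21.6 134.1] R cols y [-0.088  0.996 -0.   ] z [ 0.001 -0.    -1.   ] F [-0.7 -0.6 -0.6] g 0.592 0.0 q [-0.18  0.51  1.69  0.    0.93 -1.84]
w9 scale 2.0588235294117645
```

View pics/w9.png

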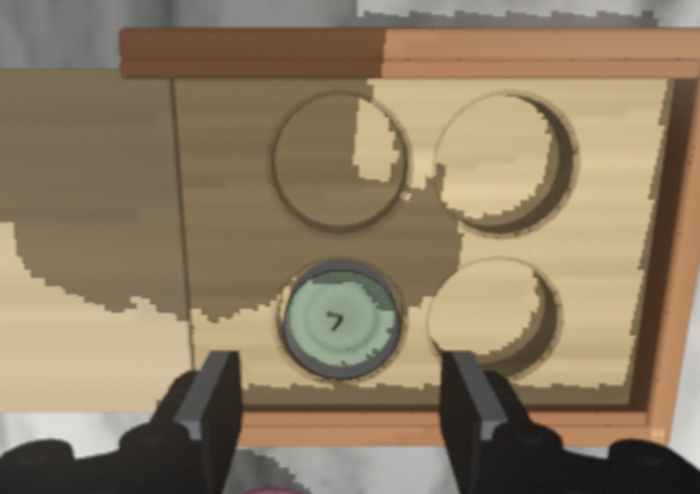

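The light lies inside recess 2, at (340,321). Next I press it with shut fingers.

```bash
python3 -m creep '[[[0,0,0,0,0,0],[0,0,0,0,0,0],[0,0,0,0,0,0],[0,0,0,0,0,0],[0,0,-0.6,0,0,0],[0,0,-1.1,0,0,0],[0,0,-1.3,0,0,0],[0,0,-1.4,0,0,0],[0,0,-1.5,0,0,0],[0,0,-1.55,0,0,0],[0,0,-1.55,0,0,0]]]' 0 30; python3 -m creep '[[[0,0,-0.05,0,0,0],[0,0,-0.1,0,0,0],[0,0,-0.1,0,0,0]]]'
```

```text
time_s: 24.8
eef_pos: [524.9, 21.5, 95.1]
ee_rot: [0.0, -0.044, 0.999, -0.0]
force: [-0.5, -1.6, 0.3]
grip_width: 0.002
grip_force: 0.0
time_s: 25.05
eef_pos: [524.8, 21.6, 92.4]
ee_rot: [-0.0, -0.044, 0.999, -0.0]
force: [-0.3, 0.7, -0.7]
grip_width: 0.002
grip_force: 0.0
```

```bash
python3 -m creep '[[[0,0,-0.04,0,0,0],[0,0,-0.08,0,0,0],[0,0,-0.08,0,0,0]]]'; python3 -m creep '[[[0,0,-0.04,0,0,0],[0,0,-0.08,0,0,0],[0,0,-0.08,0,0,0]]]'
```

```text
time_s: 25.3
eef_pos: [524.7, 21.6, 90.2]
ee_rot: [-0.0, -0.044, 0.999, 0.0]
force: [-0.8, -0.7, 0.5]
grip_width: 0.004
grip_force: 0.0
time_s: 25.55
eef_pos: [524.7, 21.6, 88.2]
ee_rot: [-0.0, -0.044, 0.999, 0.0]
force: [-0.3, 0.1, 0.1]
grip_width: -0.003
grip_force: 0.0
```

```bash
python3 -m creep '[[[0,0,-0.04,0,0,0],[0,0,-0.08,0,0,0],[0,0,-0.08,0,0,0]]]'; python3 -m creep '[[[0,0,-0.04,0,0,0],[0,0,-0.08,0,0,0],[0,0,-0.08,0,0,0]]]'; python3 - <<'E'
from h import *
s=st(); c=cap('wrist'); save('w10',c['image'],(120,80,460,320),w=700)
E
```

```text
time_s: 25.8
eef_pos: [525.2, 21.5, 86.8]
ee_rot: [0.001, -0.044, 0.999, -0.0]
force: [-0.8, 0.6, 5.0]
grip_width: 0.002
grip_force: 2.1
time_s: 26.05
eef_pos: [525.7, 21.6, 86.0]
ee_rot: [0.001, -0.044, 0.999, -0.0]
force: [-2.1, 1.3, 15.5]
grip_width: 0.002
grip_force: 8.1
t 26.05 tcp [525.7  21.6  86. ] R cols y [-0.088  0.996 -0.001] z [ 0.003 -0.    -1.   ] F [-2.1  1.3 15.5] g 0.002 8.1 q [-0.18  0.59  1.72  0.    0.83 -1.84]
w10 scale 2.0588235294117645
```

View pics/w10.png

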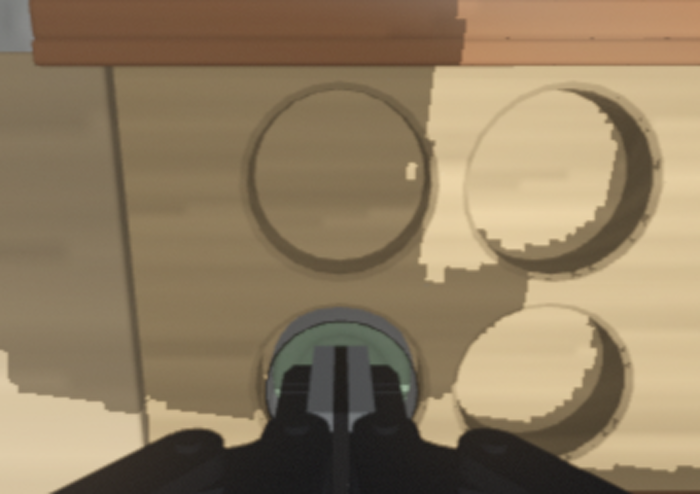

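Contact at 15 N on the light, inside its rim; it is seated. Next is light 2.

```bash
python3 -m creep '[[[0,0,0.6,0,0,0],[0,0,1.6,0,0,0],[0,-0.5,2.6,0,0,0],[0,-2,3.2,0,0,0],[0,-3.5,3.2,0,0,0],[0,-5,3.2,0,0,0],[0,-6.5,3.2,0,0,0],[0,-8,3.2,0,0,0],[0,-9.5,3.2,0,0,0],[0,-11,3.2,0,0,0],[0,-12.5,3.2,0,0,0],[0.08,-14,3,0,0,0],[0.08,-15,2.7,0,0,0],[0.08,-15.46,2.6,0,0,0],[0.08,-15.46,2.6,0,0,0],[0.08,-15.46,2.6,0,0,0],[0.08,-15.46,2.6,0,0,0]]]' 60;python3 - <<'E'
from h import *
s=st(); c=cap('wrist')
im=c['image'].astype(int); m=((im[:,:,1]-im[:,:,0]>12)&(im[:,:,1]-im[:,:,2]>5)).astype(np.uint8)
n,l,s,ce=cv2.connectedComponentsWithStats(m)
for i in range(1,n):
    if 200<s[i,4]<5000: print('green',s[i],ce[i].round(),plane(c,*ce[i],15).round(1))
E
```

```text
time_s: 27.52
eef_pos: [527.2, -363.5, 149.7]
ee_rot: [-0.0, -0.045, 0.999, 0.0]
force: [0.6, -0.1, 0.8]
grip_width: 0.702
grip_force: 0.0
t 27.52 tcp [ 527.2 -363.5  149.7] R cols y [-0.09   0.996  0.   ] z [-0.  0. -1.] F [ 0.6 -0.1  0.8] g 0.702 0.0 q [-0.79  0.71  1.3   0.    1.14 -2.45]
green [ 258  206   47   42 1506] [281. 226.] [ 527. -367.   15.]
```

```bash
python3 -m creep '[[[0,-0.12,-0.8,0,0,0],[0,-0.12,-1.6,0,0,0],[0,-0.12,-2.3,0,0,0],[0,-0.12,-2.7,0,0,0],[0,-0.12,-2.88,0,0,0],[0,-0.12,-2.88,0,0,0],[0,-0.12,-2.88,0,0,0]]]' 60; python3 -m creep '[[[0,0,0,0,0,0],[0,0,0,0,0,0],[0,0,0,0,0,0],[0,0,0,0,0,0],[0,0,0,0,0,0],[0,0,0,0,0,0],[0,0,0,0,0,0],[0,0,0,0,0,0],[0,0,0,0,0,0]]]' 0 25
```

```text
time_s: 28.15
eef_pos: [527.3, -367.9, 78.4]
ee_rot: [0.0, -0.044, 0.999, -0.0]
force: [-0.4, 0.0, -0.2]
grip_width: 0.699
grip_force: 0.0
time_s: 28.9
eef_pos: [527.2, -368.3, 78.7]
ee_rot: [0.001, -0.044, 0.999, -0.001]
force: [-1.9, 0.9, 6.8]
grip_width: 0.42
grip_force: 25.1
```

```bash
python3 -m creep '[[[0,0,0.4,0,0,0],[0,0,1.2,0,0,0],[0,0,2.4,0,0,0],[0,0.5,3.4,0,0,0],[-0.1,2,3.6,0,0,0],[-0.2,3.5,3.6,0,0,0],[-0.4,5,3.6,0,0,0],[-0.6,6.5,3.6,0,0,0],[-0.8,8,3.6,0,0,0],[-1,9.5,3.6,0,0,0],[-1.3,11,3.6,0,0,0],[-1.6,12.5,3.6,0,0,0],[-1.9,14,3.6,0,0,0],[-2.05,15,3,0,0,0],[-2.09,15.4,2.4,0,0,0],[-2.09,15.4,2,0,0,0],[-2.09,15.4,2,0,0,0],[-2.09,15.4,2,0,0,0]]]' 0 25;python3 - <<'E'
from h import *
s=st(); c=cap('wrist'); save('w11',c['image'],w=700)
E
```

```text
time_s: 30.4
eef_pos: [474.9, 16.2, 127.6]
ee_rot: [-0.0, -0.044, 0.999, -0.0]
force: [0.2, 0.4, -0.5]
grip_width: 0.421
grip_force: 25.2
t 30.4 tcp [474.9  16.2 127.6] R cols y [-0.088  0.996 -0.   ] z [-0. -0. -1.] F [ 0.2  0.4 -0.5] g 0.421 25.2 q [-0.21  0.44  1.85 -0.    0.86 -1.87]
w11 scale 1.25
```

View pics/w11.png

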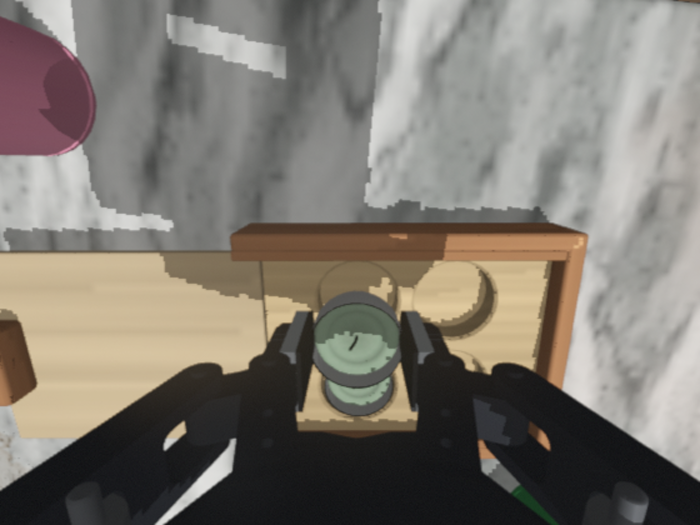

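```bash
python3 -m creep '[[[0,0.02,-0.5,0,0,0],[0,0.02,-0.9,0,0,0],[0,0.02,-1.05,0,0,0],[0,0.02,-1.15,0,0,0],[0,0.02,-1.25,0,0,0],[0,0.02,-1.36,0,0,0],[0,0.02,-1.36,0,0,0],[0,0.02,-1.36,0,0,0]]]' 0 25
```

```text
time_s: 31.12
eef_pos: [474.6, 17.5, 93.5]
ee_rot: [0.0, -0.044, 0.999, -0.0]
force: [-0.1, -0.2, -0.8]
grip_width: 0.42
grip_force: 25.2
```

Free entry, no contact force. I release, rise, shut the fingers and press.

```bash
python3 -m creep '[[[0,0,0,0,0,0],[0,0,0,0,0,0],[0,0,0,0,0,0],[0,0,0,0,0,0],[0,0,0,0,0,0],[0,0,0.4,0,0,0],[0,0,1,0,0,0],[0,0,1,0,0,0]]]' 50; python3 -m creep '[[[0,0,0,0,0,0],[0,0,0,0,0,0],[0,0,0,0,0,0],[0,0,0,0,0,0],[0,0,0,0,0,0],[0,0,0,0,0,0],[0,0,-0.6,0,0,0],[0,0,-1,0,0,0],[0,0,-1.15,0,0,0],[0,0,-1.25,0,0,0],[0,0,-1.25,0,0,0],[0,0,-1.25,0,0,0]]]' 0 30; python3 -m creep '[[[0,0,-0.04,0,0,0],[0,0,-0.08,0,0,0],[0,0,-0.08,0,0,0]]]'
```

```text
time_s: 31.78
eef_pos: [475.6, 17.4, 120.9]
ee_rot: [0.002, -0.044, 0.999, -0.001]
force: [0.7, -0.1, 0.5]
grip_width: 0.585
grip_force: 0.0
time_s: 32.78
eef_pos: [475.0, 17.6, 87.5]
ee_rot: [0.001, -0.044, 0.999, -0.0]
force: [1.6, 1.0, 2.7]
grip_width: -0.002
grip_force: 1.7
time_s: 33.03
eef_pos: [475.7, 17.5, 86.5]
ee_rot: [0.002, -0.044, 0.999, -0.0]
force: [1.0, 2.6, 14.6]
grip_width: 0.0
grip_force: 6.5
```

```bash
python3 -m creep '[[[0,0,0.6,0,0,0],[0,0,1.6,0,0,0],[0,-0.5,2.8,0,0,0],[0.4,-2,3,0,0,0],[0.8,-3.5,3,0,0,0],[1.2,-5,3,0,0,0],[1.5,-6.4,3,0,0,0],[1.58,-6.86,3,0,0,0],[1.58,-6.86,3,0,0,0],[1.58,-6.86,3,0,0,0],[1.58,-6.86,3,0,0,0]]]' 45; python3 - <<'E'
from h import *
s=st(); c=cap('wrist')
im=c['image'].astype(int)
# pull: darker, redder than lid
hsv=cv2.cvtColor(c['image'],cv2.COLOR_RGB2HSV); m=((hsv[:,:,1]>120)&(hsv[:,:,0]<20)).astype(np.uint8)
n,l,ss,ce=cv2.connectedComponentsWithStats(m)
for i in range(1,n):
    if ss[i,4]>150: print('brown',ss[i],ce[i].round(),plane(c,*ce[i],46).round(1))
# seating: each light's centroid and how its size compares
m=((im[:,:,1]-im[:,:,0]>12)&(im[:,:,1]-im[:,:,2]>5)).astype(np.uint8)
n,l,ss,ce=cv2.connectedComponentsWithStats(m)
for i in range(1,n):
    if 100<ss[i,4]<5000: print('green',ss[i],plane(c,*ce[i],20).round(1))
E
```

```text
time_s: 33.95
eef_pos: [513.7, -152.7, 159.9]
ee_rot: [-0.0, -0.045, 0.999, 0.0]
force: [-0.1, 0.3, 0.1]
grip_width: 0.528
grip_force: 0.0
t 33.95 tcp [ 513.7 -152.7  159.9] R cols y [-0.089  0.996  0.001] z [-0.001  0.001 -1.   ] F [-0.1  0.3  0.1] g 0.528 0.0 q [-0.51  0.49  1.64  0.    1.01 -2.17]
brown [ 436  142  124   20 2214] [503. 151.] [445.8 -24.   46. ]
brown [276 210  16  54 732] [284. 238.] [ 514.6 -153.6   46. ]
brown [ 434  291  126   19 1975] [502. 299.] [547.2   5.6  46. ]
green [ 499  169   42   45 1376] [472.8  15.4  20. ]
green [ 484  236   40   38 1104] [523.1  18.6  20. ]
```

```bash
python3 -m creep '[[[0.03,-0.03,-0.8,0,0,0],[0.03,-0.03,-1.5,0,0,0],[0.03,-0.03,-1.9,0,0,0],[0.03,-0.03,-2,0,0,0],[0.03,-0.03,-2,0,0,0],[0.03,-0.03,-2,0,0,0]]]' 45; python3 -m creep '[[[0,0,0,0,0,0],[0,0,0,0,0,0],[0,0,0,0,0,0],[0,0,0,0,0,0],[0,0,0,0,0,0],[0,0,0,0,0,0],[0,0,0,0,0,0],[0,0,0,0,0,0]]]' 0 30; python3 -m creep '[[[-0.03,0.3,0,0,0,0],[-0.07,0.8,0,0,0,0],[-0.12,1.4,0,0,0,0],[-0.18,2,0,0,0,0],[-0.2,2.3,0,0,0,0],[-0.2,2.3,0,0,0,0]]]' 0 30
```

```text
time_s: 34.5
eef_pos: [515.1, -154.5, 110.9]
ee_rot: [0.0, -0.044, 0.999, -0.0]
force: [-0.1, -0.1, 0.0]
grip_width: 0.529
grip_force: 0.0
time_s: 35.17
eef_pos: [514.9, -153.7, 110.9]
ee_rot: [0.0, -0.044, 0.999, 0.001]
force: [-0.4, 7.3, 7.0]
grip_width: 0.131
grip_force: 31.8
time_s: 35.67
eef_pos: [509.8, -95.3, 110.9]
ee_rot: [0.0, -0.045, 0.999, -0.0]
force: [-2.3, 1.5, 7.1]
grip_width: 0.127
grip_force: 32.0
```

```bash
python3 -m creep '[[[-0.04,0.4,0,0,0,0],[-0.08,0.9,0,0,0,0],[-0.12,1.4,0,0,0,0],[-0.16,1.9,0,0,0,0],[-0.21,2.4,0,0,0,0],[-0.25,2.9,0,0,0,0],[-0.28,3.2,0,0,0,0],[-0.29,3.32,0,0,0,0],[-0.29,3.32,0,0,0,0],[-0.29,3.32,0,0,0,0]]]' 0 30
```

```text
time_s: 36.5
eef_pos: [502.5, -13.9, 110.9]
ee_rot: [0.0, -0.045, 0.999, -0.001]
force: [-3.0, -2.5, 7.7]
grip_width: 0.13
grip_force: 32.2
```

```bash
python3 -m creep '[[[0,0.05,0,0,0,0],[0,0.1,0,0,0,0],[0,0.1,0,0,0,0],[0,0.1,0,0,0,0]]]' 0 30
```

```text
time_s: 36.83
eef_pos: [502.6, -13.4, 110.9]
ee_rot: [0.0, -0.045, 0.999, -0.002]
force: [-4.9, -18.5, 6.3]
grip_width: 0.128
grip_force: 32.1
```

Hard against the stop. I release without drag, rise and check.

```bash
python3 -m creep '[[[0,0,0,0,0,0],[0,0,0,0,0,0],[0,0,0,0,0,0],[0,0,0,0,0,0],[0,0,0,0,0,0],[0,0,1,0,0,0],[0,0,2.5,0,0,0],[-1,0,4,0,0,0],[-2,0,5.5,0,0,0],[-3,0,7,0,0,0],[-3,0,7,0,0,0],[-3,0,7,0,0,0],[-3,0,7,0,0,0]]]' 45; python3 - <<'E'
from h import *
s=st(); c=cap('wrist')
hsv=cv2.cvtColor(c['image'],cv2.COLOR_RGB2HSV); m=((hsv[:,:,1]>120)&(hsv[:,:,0]<20)).astype(np.uint8)
n,l,ss,ce=cv2.connectedComponentsWithStats(m)
for i in range(1,n):
    if ss[i,4]>80: print('brown',ss[i],ce[i].round(),plane(c,*ce[i],46).round(1))
im=c['image'].astype(int); m=((im[:,:,1]-im[:,:,0]>12)&(im[:,:,1]-im[:,:,2]>5)).astype(np.uint8)
n,l,ss,ce=cv2.connectedComponentsWithStats(m)
for i in range(1,n):
    if 60<ss[i,4]<5000: print('green',ss[i],plane(c,*ce[i],15).round(1))
# scene: tin still on board
a=cap('scene')
for q in ((430,391,57),(439,311,46)): 
    u,v=proj(a,q).astype(int); print('board item colour',a['image'][v-3:v+4,u-3:u+4].mean((0,1)).round())
E
```

```text
time_s: 37.92
eef_pos: [427.7, -11.6, 284.8]
ee_rot: [0.0, -0.044, 0.999, -0.0]
force: [0.3, 0.3, -0.4]
grip_width: 0.529
grip_force: 0.0
t 37.92 tcp [427.7 -11.6 284.8] R cols y [-0.088  0.996 -0.   ] z [ 0.  0. -1.] F [ 0.3  0.3 -0.4] g 0.529 0.0 q [-0.3   0.11  1.8   0.    1.23 -1.96]
brown [  473   126    87   231 11758] [527. 265.] [484.5 273.1  46. ]
brown [ 272  198  127  100 2143] [358. 221.] [448.8  71.2  46. ]
brown [273 244   9  30 226] [277. 258.] [502.1 -14.2  46. ]
brown [259 292  73   9 549] [295. 296.] [548.4  11.1  46. ]
green [389 352  38  41 872] [681.7 181.   15. ]
board item colour [114.  99.  93.]
board item colour [160. 142. 138.]
```

```bash
python3 -c "
from rig import ctrl
print(ctrl.finish_job())"
```

```text
the job is handed in; nothing more can be done
None
```

The job is handed in: the tin and garlic stand on the board (no jam jar was present), both tea lights are pressed into recesses 1 and 2, and the lid is pushed fully shut against its stop.

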